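# Refit the axle clip of a sander's feed roller

### The arm

A 6-joint arm with a two-finger parallel gripper is mounted at the origin on the work surface. World frame = base frame: x ahead of the robot, y to its left, z up, the work surface at z = 0. Lengths are in m, angles in rad, forces in N, time in s.
With the tool pointing down it reaches from about 0.3 to 0.875 m from the base axis. Payload 6.4 kg.
Tool frame: the origin (TCP) lies midway between the tips of the shut fingers; the grasp point (between the pads) lies ctrl.grip_point_offset behind it (ctrl.grip_point_offset is the distance from the TCP to the grasp point, in m); z points along the fingers, y is the direction in which the jaws open and shut (so a half turn about z gives the same grasp; the last joint's range is limited). The gripper opens to 85 mm and grips with 20 to 120 N. Pads are 22 mm wide; open, the fingers measure 114 mm over their backs; the gripper's body (76 mm by 85 mm) begins 54 mm behind the grasp point. The pads swing forward as they close: fully open they stand 13 mm farther back than shut.
Start: joints at [1.079, 0.181, 1.607, -0, 1.354, -0.206], TCP at [0.162, 0.552, 0.231] pointing down, gripper open.
Joint ranges: [-2.99, 2.99], [-0.89, 2.07], [0.3, 2.58], [-1.14, 4.28], [0, 2.63], [-3.12, 3.12]. Speed limits (rad/s): [2.57, 2.57, 3.01, 3.14, 3.14, 3.14].

### API

Orientations are given as a unit quaternion [w, x, y, z].
In Python, from bench import ctrl, viewer gives the robot as it stands.
- The arm moves only by the shell command python3 -m handwheel 'ROWS' [OPENING]. ROWS is JSON, a list of rows, each an object with "travel": the shift along the tool's x, y, z as a fraction of full scale, a list of three; "dr": the turn, a rotation vector about the tool's x, y, z as a fraction of full scale, a list of three. A call has 1 to 20 rows; each row shifts and turns the pose as measured when the row begins, along the tool's axes as they then stand; what a row does not reach is not made up. Full scale, the value 1, is 150 mm for a shift and 30 degrees for a turn. A row lasts 1/12 s, in which the tool goes at most 41.7 mm and 7.16 degrees, less where a joint would pass 70% of its speed; a pose out of reach is approached as far as the arm can. A call with a number of a shift or a turn outside -1 to 1 is refused whole. A call with a gripper value outside its range is refused whole. OPENING is the opening, from -1 (shut) to 1 (fully open), set as the call begins (- or left out, the last holds). The fingers move at their own pace and stop on an object; the grip force is fixed at half the most. Time passes only in rows, so rows that do not move let the fingers close. It gives the time, the measured TCP pose, the force and the opening at its end, in the units of the state.
- ctrl.get_obs(): the state, without advancing time (a new reading comes with each control period).
- viewer.camera(name): name is "scene" or "top" or "wrist"; returns the picture (480x640x3 uint8, red, green, blue); there is no depth.
- viewer.get_calibration(name): a dict with "camera_matrix" (3x3 intrinsics, pixels), "k1" (the pictures are not rectified: a ray, as slopes to the right and down, at radius r is drawn at 1 + k1 r^2 times it, then the intrinsics apply), "R" (3x3) and "t" (3): a world point X has camera coordinates R X + t. Camera axes: x right, y down, z forward; pixel columns grow to the right and rows downward; lengths in m; the calibration is good to about 2 mm. A picture is of the moment at which its call begins: read the wrist's pose just before it. get_calibration takes no time and is no camera call; for the wrist camera it gives the pose at the moment of the call.
- ctrl.hand_in(): hands the job in, once; it reports no verdict.
The state is a dict: "time_s": time; "q": joint angles; "dq": joint speeds; "joint_efforts": joint torques, N m; "eef_pos": TCP position; "eef_rot": TCP orientation; "wrist_force": force on the tool from outside, world axes, zero at the start; "torque": the same for the moment, N m; "opening": opening from 0.0 (shut) to 1.0 (fully open).
Only numpy, scipy, OpenCV 4.12 (cv2) and the standard library are available. Lean on these libraries where they do the work, as an engineer would, in place of code of your own. Each camera call takes 0.05 s, during which the arm holds its last target. There are 200 camera calls.

### The job

The feed roller of the workshop's thickness sander needs its axle clip back: take the middle-sized clip out of the wooden rack and push it, open end first, sideways onto the bare end of the axle so that it snaps fully home in the groove there. The groove can only be found for certain by feel, and the clip must never be forced: lean on it firmly but gently, then let go and leave the other clips and the things on the bench as they are.

Things in the scene. Friction and masses are not known exactly. Their poses are not given: they have to be found in the camera images.
- clip: The right clip: a steel fork, the middle-sized of the three in the rack, upright, 50 g. Origin: centre of its eye, where the axle's centre ends up when it is home. x: through its thickness (along the axle when fitted); y: across; z: from mouth to tab. Same after half a turn about z. Bridge over the eye 6 mm thick, 34 mm wide, z +7.5 to +15 mm. Keep its push on the axle below 40 N.
- clip_tab (a point): Middle of the clip's tab, the part to grip: 10 mm thick (clip x), 24 mm wide (y), 36 mm tall, from 14.5 to 50.5 mm above the eye; this point is 32.5 mm above the eye.
- clip_mouth (a point): Middle of the open mouth, level with the feet, 17.5 mm below the eye. Two sprung arms, 6 mm thick, flare out to a mouth 24 mm wide, 35 degrees each; 6 mm below the eye two bumps leave a 9.4 mm gap. On the full axle the flares straddle it and the eye stays about 17 mm above the axle's centre. In the groove it drops to about 12 mm; a further push of 8 to 15 N snaps it home.
- rack: Wooden rack fixed to the bench, 44 x 190 mm, 26 mm high, origin at the centre of its underside, long side along its y. Three slots in a row along y, 60 mm apart, each 8.5 mm wide (x), 50 mm long (y), floors 8 mm above the bench. The clips stand in them on their feet, thickness across the slot; which clip is in which slot varies.
- carriage: Roller carriage fixed to the bench: plywood base 110 x 220 x 18 mm, two aluminium cheeks 10 mm thick, tops 84 mm above the bench, between them a rubber roller of 30 mm diameter (top at 85 mm). Origin on its underside. The level axle runs along its y, 70 mm above the bench; the bare end points to -y, the other end already has its clip.
- stub_root (a point): Where the axle's centre line leaves the cheek's outer face; axes as the carriage, bare end towards -y. Axle 20 mm in diameter, clamped: it neither turns nor slides. Groove 14 mm in diameter, 8.5 mm wide, its centre somewhere between 15 and 37 mm out from here, not measured, different each time. The axle ends 16 mm beyond the groove's centre.
- small_clip: A smaller clip (21 mm wide, tab 14 mm wide) in another slot; leave it there.
- large_clip: A larger clip (45 mm wide, tab 29 mm wide) in another slot; leave it there.
- caliper: Steel caliper, 220 mm long, lying on the bench; leave alone.
- plane: Iron hand plane, 160 mm long; leave alone.
- glue: White glue bottle, 52 mm across, 130 mm high; leave alone.
- screwdriver: Screwdriver lying on the bench; leave alone.
- offcut: Dark wood offcut 110 x 40 x 25 mm; leave alone.
- jar: White open jar, 76 mm across, 100 mm high; leave alone.

How it is judged:
By the outcome, as a careful person would: the job done as asked, in the order asked, and still so for the second after the job is handed in, with the robot touching nothing.
It also fails if it takes over 58 s, if anything falls off the work surface, if the arm or the gripper's body presses on something with over 40 N, if the wrist force passes 120 N, or if a joint passes its speed limit or range.

## Working session

There is one attempt and no reset: what is moved stays moved. The work goes in short steps, Python scripts to look and compute and a shell command to move; the robot and the scene stay as the last step left them, time stands still between calls to the robot, and variables do not carry over. Pictures are saved under pics/ and viewed, about 8 in all and at most 12, crops included, and the job is handed in when it is done.

```bash
mkdir -p pics
cat > h.py <<'E'
import numpy as np, cv2, sys
from bench import ctrl, viewer
def snap(n,f):
    c=viewer.get_calibration(n); im=viewer.camera(n); cv2.imwrite('pics/'+f,im[:,:,::-1]); np.savez('pics/'+f+'.npz',**{k:np.array(v) for k,v in c.items()}); return im
def cal(f): return np.load('pics/'+f+'.npz')
def ray(c,u,v):
    K=c['camera_matrix'];k=float(c['k1'])
    d=cv2.undistortPoints(np.array([[[u,v]]],float),K,np.array([k,0,0,0.]))[0,0]
    R=c['R'];return -R.T@c['t'], R.T@np.array([d[0],d[1],1])
def at_z(c,u,v,z):
    o,d=ray(c,u,v);return o+d*(z-o[2])/d[2]
def proj(c,X):
    p=c['R']@np.array(X)+c['t'];a=p[:2]/p[2];a=a*(1+float(c['k1'])*(a@a));return c['camera_matrix'][:2,:2]@a+c['camera_matrix'][:2,2]
def crop(f,x0,y0,x1,y1,s,o): 
    im=cv2.imread('pics/'+f);cv2.imwrite('pics/'+o,cv2.resize(im[y0:y1,x0:x1],None,fx=s,fy=s,interpolation=cv2.INTER_CUBIC))
E
python3 - <<'E'
from h import *
o=ctrl.get_obs();print(o, ctrl.grip_point_offset)
a=snap('top','top.png');b=snap('scene','scene.png')
for n in('top','scene','wrist'):
    c=viewer.get_calibration(n);print(n,-np.array(c['R']).T@c['t'],np.round(c['camera_matrix'],1).tolist(),c['k1'])
E
```

```text
{'time_s': 0.0, 'q': array([ 1.07869436e+00,  1.81539648e-01,  1.60800244e+00,  2.07066269e-06,
        1.35380372e+00, -2.06302374e-01]), 'dq': array([ 0.00060452,  0.00237359,  0.00018218, -0.00016267, -0.00176176,
       -0.00039648]), 'joint_efforts': array([-5.12508632e-04, -4.44886243e+01, -3.51332259e+01, -3.39339740e-04,
        9.30198119e-03, -3.25691133e-05]), 'eef_pos': array([0.16182475, 0.55118486, 0.23038763]), 'eef_rot': array([-3.00869034e-04,  1.42414118e-01,  9.89806774e-01, -8.23325947e-04]), 'wrist_force': array([ 0.42551124, -0.33586414,  0.04984493]), 'torque': array([-0.06234907, -0.00782322, -0.00572719]), 'opening': 0.9981969738183577} 0.0187
top [ 0.35351485 -0.01164115  1.05527136] [[449.4, 0.0, 321.5], [0.0, 449.4, 239.6], [0.0, 0.0, 1.0]] -0.007353803830442016
scene [ 1.20343158 -0.87428907  0.89405707] [[598.5, 0.0, 325.8], [0.0, 598.5, 245.5], [0.0, 0.0, 1.0]] -0.1916014214122379
wrist [0.09548796 0.57103331 0.37344619] [[345.8, 0.0, 316.8], [0.0, 345.8, 240.3], [0.0, 0.0, 1.0]] -0.021251212069472065
```

View pics/top.png

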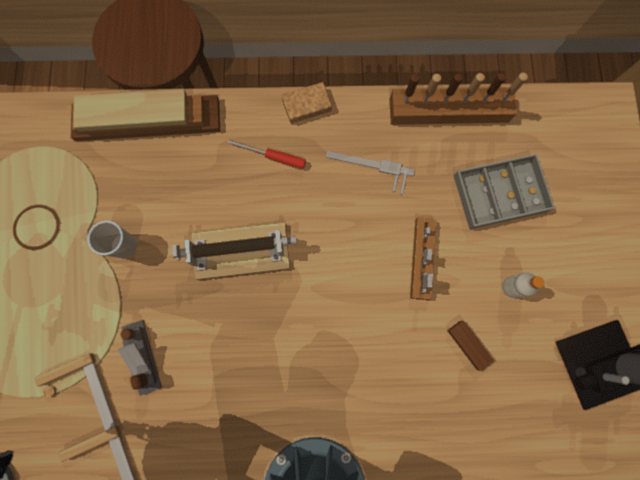

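View pics/scene.png

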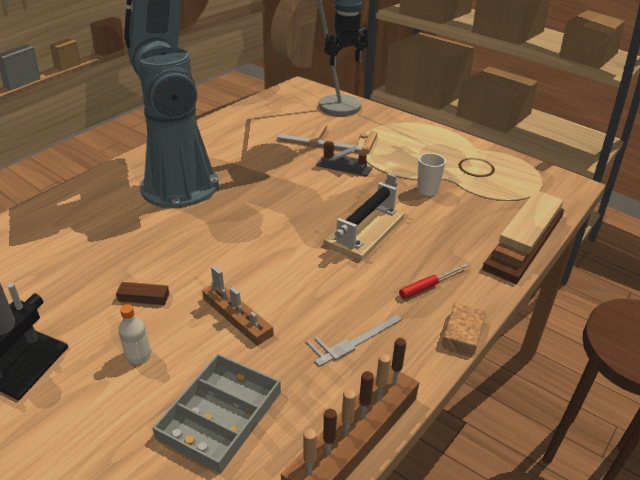

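The top view shows the rack at (424,258) with clips at rows 231, 256 and 282. The carriage is at (240,250), with axle ends at (175,252) and (293,240). In the scene view, clip size appears to decrease going away from the robot. I'll enlarge both areas.

Run:
```python
from h import *
a=cv2.imread('pics/top.png')
r=cv2.resize(a[205:310,395:455],None,fx=5.5,fy=5.5,interpolation=cv2.INTER_CUBIC)
l=cv2.resize(a[215:290,165:305],None,fx=5.5/2*1.2,fy=5.5/2*1.2,interpolation=cv2.INTER_CUBIC)
c=np.zeros((600,800,3),np.uint8);c[:r.shape[0],:r.shape[1]]=r;c[:l.shape[0],335:335+l.shape[1]]=l
s=cv2.imread('pics/scene.png')[260:350,195:285];s=cv2.resize(s,None,fx=3.3,fy=3.3,interpolation=cv2.INTER_CUBIC);c[260:260+s.shape[0],335:335+s.shape[1]]=s
cv2.imwrite('pics/c1.png',c)
t=cal('top.png')
print(proj(t,[0.162,0.552,.23]), proj(t,[0,0,0]))
for p in [(424,217),(424,299)]: print('rack ends z.026',at_z(t,*p,.026))
for p in [(428,231),(428,256),(428,282)]: print('clip z.07',at_z(t,*p,.07))
for p in [(180,252),(293,240)]: print('axle z.07',at_z(t,*p,.07))
```

```text
[-10.36336659 446.39880242] [314.18206336 491.55596535]
rack ends z.026 [ 0.59879801 -0.2716554   0.026     ]
rack ends z.026 [ 0.40671259 -0.25895327  0.026     ]
clip z.07 [ 0.55582169 -0.26741667  0.07      ]
clip z.07 [ 0.49908381 -0.26356328  0.07      ]
clip z.07 [ 0.44133031 -0.25965229  0.07      ]
axle z.07 [0.51984414 0.28622579 0.07      ]
axle z.07 [0.54161825 0.03594352 0.07      ]
```

View pics/c1.png

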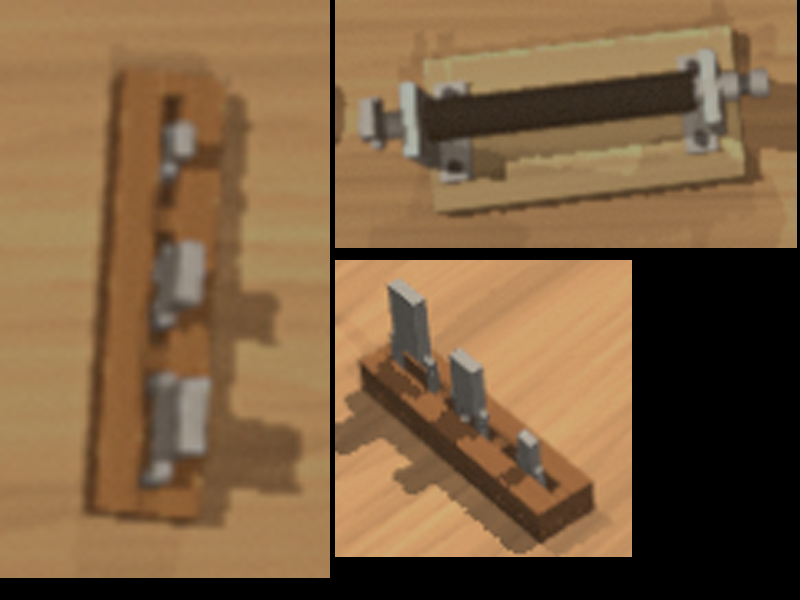

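The bare end is the right one in the top view (-y), because the far end shows the fitted clip's tab standing up in the scene view. Rack slots are about 57 mm apart, which matches 60 mm to within measurement error. The middle slot holds the middle clip, at about (0.499,-0.264). Carriage yaw is about +5° and the rack thickness axis is about 86°. I'll add a move calculator and go.

```bash
cat >> h.py <<'E'
from scipy.spatial.transform import Rotation as Ro
def plan(T,yaw=None):
    o=ctrl.get_obs();q=o['eef_rot'];R=Ro.from_quat([q[1],q[2],q[3],q[0]])
    # target: tool down, tool y at angle yaw deg in the world xy
    M=R.as_matrix();a=np.degrees(np.arctan2(M[1,1],M[0,1]));yaw=a if yaw is None else yaw
    c,s=np.cos(np.radians(yaw)),np.sin(np.radians(yaw))
    W=np.array([[-s,c,0],[c,s,0],[0,0,-1.]]).T if False else np.column_stack([[-s,c,0],[c,s,0],[0,0,-1.]])
    d=W.T@(np.array(T)-o['eef_pos']); rv=(R.inv()*Ro.from_matrix(W)).as_rotvec()
    print('pos',o['eef_pos'].round(4),'yaw',a.round(2),'F',o['wrist_force'].round(2),'open',round(o['opening'],3),'t',round(o['time_s'],2))
    print('turn frac',(np.degrees(rv)/30).round(4),'then shift frac',(d/.15).round(4),'rows>=',np.ceil(max(np.linalg.norm(d)/.0417,np.degrees(np.linalg.norm(rv))/7.16)))
E
python3 -c "
from h import *
plan([.499,-.264,.17],86.2)"
```

```text
pos [0.1619 0.5512 0.2305] yaw 73.62 F [ 0.07  0.25 -0.11] open 0.998 t 0.1
turn frac [-0.0028 -0.0009 -0.4192] then shift frac [-2.6027 -5.274   0.4033] rows>= 22.0
```

```bash
python3 -m handwheel '[{"travel":[0,0,0],"dr":[0,0,-0.21]},{"travel":[0,0,0],"dr":[0,0,-0.21]},{"travel":[-0.11,-0.23,0],"dr":[0,0,0]},{"travel":[-0.11,-0.23,0],"dr":[0,0,0]},{"travel":[-0.11,-0.23,0],"dr":[0,0,0]},{"travel":[-0.11,-0.23,0],"dr":[0,0,0]},{"travel":[-0.11,-0.23,0],"dr":[0,0,0]},{"travel":[-0.11,-0.23,0],"dr":[0,0,0]},{"travel":[-0.11,-0.23,0],"dr":[0,0,0]},{"travel":[-0.11,-0.23,0],"dr":[0,0,0]},{"travel":[-0.11,-0.23,0],"dr":[0,0,0]},{"travel":[-0.11,-0.23,0],"dr":[0,0,0]},{"travel":[-0.11,-0.23,0],"dr":[0,0,0]},{"travel":[-0.11,-0.23,0],"dr":[0,0,0]},{"travel":[-0.11,-0.23,0],"dr":[0,0,0]},{"travel":[-0.11,-0.23,0],"dr":[0,0,0]},{"travel":[-0.11,-0.23,0],"dr":[0,0,0]},{"travel":[-0.11,-0.23,0],"dr":[0,0,0]}]' 0.0; python3 -c "
from h import *
plan([.499,-.264,.17],86.2)"
```

```text
time_s: 1.6
eef_pos: [0.3979, -0.0349, 0.2255]
eef_rot: [-0.002, 0.02, 1.0, -0.003]
wrist_force: [0.4, 0.8, 0.3]
opening: 0.499
pos [ 0.3979 -0.0349  0.2255] yaw 87.69 F [0.37 0.76 0.3 ] open 0.499 t 1.6
turn frac [-0.0133 -0.0055  0.0497] then shift frac [-0.774  -1.4795  0.37  ] rows>= 7.0
```

```bash
python3 -m handwheel '[{"travel":[-0.11,-0.21,0.05],"dr":[-0.013,-0.005,0.05]},{"travel":[-0.11,-0.21,0.05],"dr":[0,0,0]},{"travel":[-0.11,-0.21,0.05],"dr":[0,0,0]},{"travel":[-0.11,-0.21,0.05],"dr":[0,0,0]},{"travel":[-0.11,-0.21,0.05],"dr":[0,0,0]},{"travel":[-0.11,-0.21,0.05],"dr":[0,0,0]},{"travel":[-0.11,-0.21,0.05],"dr":[0,0,0]},{"travel":[0,0,0],"dr":[0,0,0]}]'
python3 - <<'E'
from h import *
plan([.499,-.264,.17],86.2)
snap('wrist','w1.png');c=cal('w1.png');print(-c['R'].T@c['t'],c['R'][2])
E
```

```text
time_s: 2.27
eef_pos: [0.5013, -0.2822, 0.1681]
eef_rot: [0.0, 0.038, 0.999, 0.0]
wrist_force: [-0.6, 0.5, -0.5]
opening: 0.502
pos [ 0.5013 -0.2822  0.1681] yaw 85.59 F [-0.6   0.49 -0.54] open 0.502 t 2.27
turn frac [ 0.0002  0.0011 -0.0202] then shift frac [ 0.0231  0.1202 -0.0126] rows>= 1.0
[ 0.43210827 -0.27690317  0.31105039] [ 0.2730722  -0.02065698 -0.96177173]
```

View pics/w1.png

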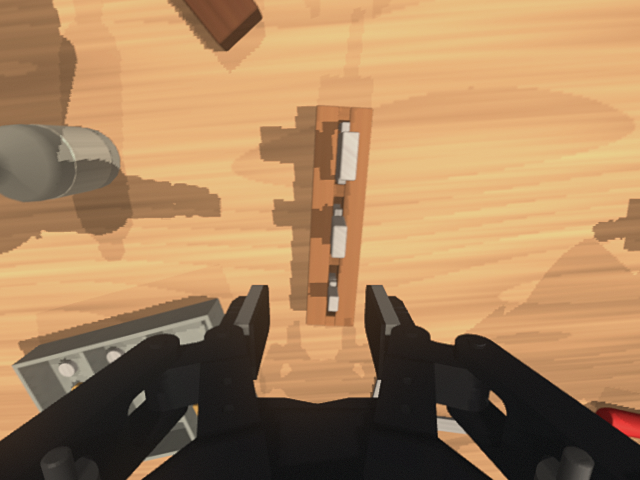

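```bash
python3 -c "
from h import *
crop('w1.png',290,95,390,335,2.5*1,'a.png')
im=cv2.imread('pics/w1.png');a=cv2.resize(im[185:275,300:380],None,fx=6.5,fy=6.5,interpolation=cv2.INTER_CUBIC);b=cv2.imread('pics/a.png')
c=np.zeros((600,800,3),np.uint8);c[:a.shape[0],:a.shape[1]]=a;c[:600,540:790]=b[:600];cv2.imwrite('pics/c2.png',c)"
```

```text
(no output)
```

View pics/c2.png

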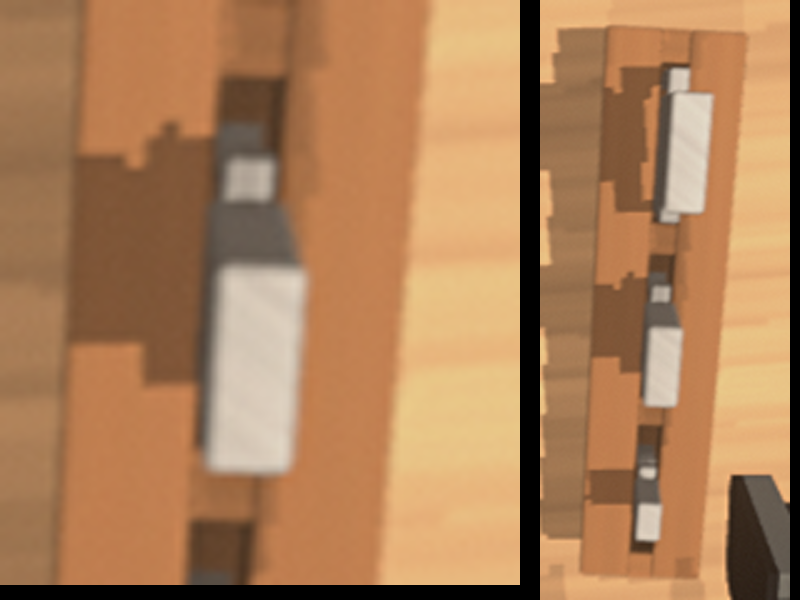

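Run:
```python
from h import *
c=cal('w1.png')
T=[at_z(c,300+x/6.5,185+y/6.5,.076) for x,y in [(219,264),(305,266),(293,472),(207,471)]]
print(np.round(T,4),np.mean(T,0))
L=[at_z(c,*p,.026) for p in [(317.2,105.8),(372.8,108.2),(352.8,325.8),(306,323)]];print(np.round(L,4),np.mean(L,0))
L=np.array(L);T=np.array(T)
for A in(L,T):
    d=(A[2]+A[3]-A[0]-A[1])/2;print('len',np.linalg.norm(d),'wid',np.linalg.norm(A[1]-A[0]),'thickness axis deg',np.degrees(np.arctan2(d[1],d[0]))+90)
m=np.mean(T,0);plan([m[0],m[1],.12],86.5)
t=cal('top.png');s=cal('scene.png');print(proj(t,m),proj(s,m))
```

```text
[[ 0.4891 -0.2694  0.076 ]
 [ 0.4901 -0.2601  0.076 ]
 [ 0.5133 -0.2627  0.076 ]
 [ 0.5125 -0.2722  0.076 ]] [ 0.50124097 -0.26609299  0.076     ]
[[ 0.4052 -0.2744  0.026 ]
 [ 0.4102 -0.2315  0.026 ]
 [ 0.5975 -0.2562  0.026 ]
 [ 0.5913 -0.299   0.026 ]] [ 0.50102787 -0.26526658  0.026     ]
len 0.18832708650146995 wid 0.04316375014013111 thickness axis deg 82.4849314041002
len 0.023425470840771262 wid 0.009251691171740134 thickness axis deg 83.42313363199403
pos [ 0.5004 -0.2798  0.1684] yaw 85.62 F [-0.87  0.39 -0.43] open 0.501 t 2.32
turn frac [ 0.0036 -0.001  -0.0294] then shift frac [3.00e-04 9.13e-02 3.23e-01] rows>= 2.0
[429.73547824 254.59989254] [233.80291946 289.55341636]
```

The tab top measures 23.4 x 9.3 mm and the rack 188 x 43 mm, both matching the given sizes. The clip is at (0.501,-0.266), with its thickness axis at about 83°.

```bash
python3 -m handwheel '[{"travel":[0,0.09,0.1],"dr":[0,0,0.09]},{"travel":[0,0,0.15],"dr":[0,0,0]},{"travel":[0,0,0],"dr":[0,0,0]}]'; python3 -c "
from h import *
plan([.5012,-.2661,.045],82.8)"
```

```text
time_s: 2.57
eef_pos: [0.5009, -0.2656, 0.1296]
eef_rot: [-0.001, 0.064, 0.998, 0.002]
wrist_force: [-1.1, 0.9, -0.5]
opening: 0.504
pos [ 0.5009 -0.2656  0.1296] yaw 82.68 F [-1.11  0.87 -0.46] open 0.504 t 2.57
turn frac [ 0.006  -0.0032 -0.0042] then shift frac [-0.0027 -0.0031  0.5643] rows>= 3.0
```

```bash
python3 -m handwheel '[{"travel":[-0.003,-0.003,0.15],"dr":[0.006,-0.003,0]},{"travel":[0,0,0.15],"dr":[0,0,0]},{"travel":[0,0,0.12],"dr":[0,0,0]},{"travel":[0,0,0.1],"dr":[0,0,0]},{"travel":[0,0,0.03],"dr":[0,0,0]},{"travel":[0,0,0],"dr":[0,0,0]}]'; python3 -c "
from h import *
plan([.5012,-.2661,.045],82.8)"
```

```text
time_s: 3.07
eef_pos: [0.5024, -0.2621, 0.0505]
eef_rot: [0.001, 0.061, 0.998, -0.001]
wrist_force: [-1.1, -0.2, -0.8]
opening: 0.499
pos [ 0.5024 -0.2621  0.0505] yaw 83.0 F [-1.06 -0.16 -0.84] open 0.499 t 3.07
turn frac [-0.0017  0.0052  0.0067] then shift frac [ 0.0043 -0.0276  0.0368] rows>= 1.0
```

```bash
python3 -m handwheel '[{"travel":[0.004,-0.028,0.037],"dr":[0,0.005,0]},{"travel":[0,0,0],"dr":[0,0,0]}]'; python3 -m handwheel '[{"travel":[0,0,0],"dr":[0,0,0]},{"travel":[0,0,0],"dr":[0,0,0]},{"travel":[0,0,0],"dr":[0,0,0]},{"travel":[0,0,0],"dr":[0,0,0]},{"travel":[0,0,0],"dr":[0,0,0]},{"travel":[0,0,0],"dr":[0,0,0]}]' -1; python3 -c "
from h import *
plan([.5012,-.2661,.17],82.8)"
```

```text
time_s: 3.23
eef_pos: [0.502, -0.2662, 0.0469]
eef_rot: [0.001, 0.06, 0.998, -0.001]
wrist_force: [-0.4, 0.4, -0.2]
opening: 0.497
time_s: 3.73
eef_pos: [0.5038, -0.2676, 0.0507]
eef_rot: [0.003, 0.061, 0.998, -0.002]
wrist_force: [-0.3, 0.6, -0.6]
opening: 0.105
pos [ 0.5038 -0.2676  0.0507] yaw 83.06 F [-0.32  0.61 -0.63] open 0.105 t 3.73
turn frac [-0.0083  0.0118  0.0086] then shift frac [ 0.0185  0.0079 -0.7951] rows>= 3.0
```

```bash
python3 -m handwheel '[{"travel":[0,0,-0.1],"dr":[-0.004,0.006,0]},{"travel":[0,0,-0.15],"dr":[-0.004,0.005,0]},{"travel":[0,0,-0.2],"dr":[0,0,0]},{"travel":[0,0,-0.2],"dr":[0,0,0]},{"travel":[0,0,-0.15],"dr":[0,0,0]},{"travel":[0,0,0],"dr":[0,0,0]}]'
python3 - <<'E'
from h import *
plan([.53,0,.2],95.4)
snap('wrist','w2.png');crop('w2.png',200,200,440,400,3,'c3.png')
E
```

```text
time_s: 4.23
eef_pos: [0.5017, -0.2664, 0.173]
eef_rot: [-0.003, 0.061, 0.998, 0.002]
wrist_force: [0.3, 0.6, 1.2]
opening: 0.099
pos [ 0.5017 -0.2664  0.173 ] yaw 83.06 F [0.27 0.61 1.22] open 0.099 t 4.23
turn frac [ 0.0072 -0.0108 -0.4115] then shift frac [-0.3552  1.7505 -0.1803] rows>= 7.0
```

View pics/c3.png

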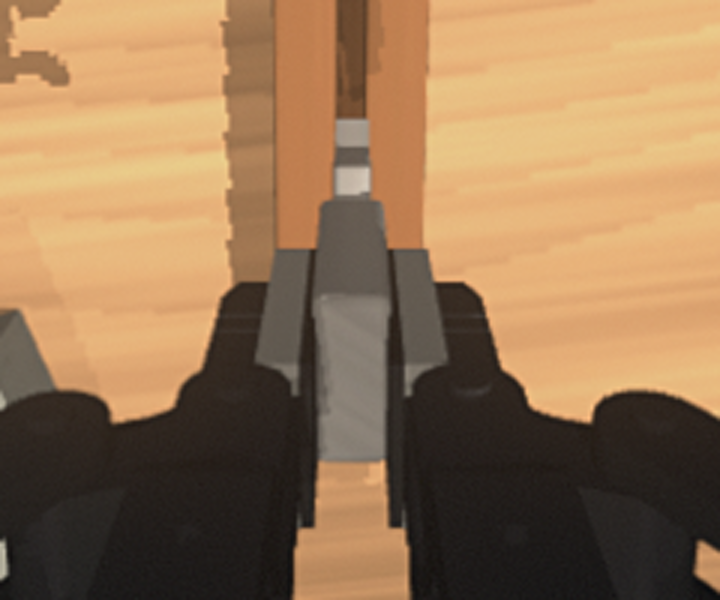

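```bash
python3 - <<'E'
from h import *
c=cal('w2.png');o=ctrl.get_obs();P=[(200+x/3,200+y/3) for x,y in [(315,293),(390,293),(383,460),(318,460)]]
for z in (.18,.19,.195,.2,.205,.21):
    A=np.array([at_z(c,*p,z) for p in P]);d=(A[2]+A[3]-A[0]-A[1])/2
    print(z,'len',np.linalg.norm(d).round(4),'w',np.linalg.norm(A[1]-A[0]).round(4),np.linalg.norm(A[3]-A[2]).round(4),'ctr',A.mean(0).round(4))
plan([.57,-.03,.19],95.4)
E
python3 -m handwheel '[{"travel":[0,0,0],"dr":[0.007,-0.01,-0.2]},{"travel":[0,0,0],"dr":[0,0,-0.2]},{"travel":[-0.05,0.23,-0.02],"dr":[0,0,0]},{"travel":[-0.05,0.23,-0.02],"dr":[0,0,0]},{"travel":[-0.05,0.23,-0.02],"dr":[0,0,0]},{"travel":[-0.05,0.23,-0.02],"dr":[0,0,0]},{"travel":[-0.05,0.23,-0.02],"dr":[0,0,0]},{"travel":[-0.05,0.23,-0.02],"dr":[0,0,0]},{"travel":[0,0.1,0],"dr":[0,0,0]},{"travel":[0,0,0],"dr":[0,0,0]}]'
python3 - <<'E'
from h import *
plan([.57,-.03,.19],95.4)
snap('wrist','w3.png')
E
```

```text
0.18 len 0.0274 w 0.0107 0.0098 ctr [ 0.5103 -0.2673  0.18  ]
0.19 len 0.0254 w 0.0099 0.0091 ctr [ 0.5047 -0.2666  0.19  ]
0.195 len 0.0244 w 0.0095 0.0087 ctr [ 0.5019 -0.2663  0.195 ]
0.2 len 0.0234 w 0.0092 0.0083 ctr [ 0.4991 -0.266   0.2   ]
0.205 len 0.0224 w 0.0088 0.008 ctr [ 0.4963 -0.2657  0.205 ]
0.21 len 0.0213 w 0.0084 0.0076 ctr [ 0.4934 -0.2654  0.21  ]
pos [ 0.501  -0.2659  0.171 ] yaw 83.05 F [ 0.61 -0.94  0.38] open 0.105 t 4.28
turn frac [ 0.0096 -0.0137 -0.4116] then shift frac [-0.6058  1.5226 -0.1267] rows>= 6.0
time_s: 5.12
eef_pos: [0.5178, -0.0313, 0.1754]
eef_rot: [-0.009, -0.046, 0.999, 0.004]
wrist_force: [-0.4, -0.0, -2.1]
opening: 0.104
pos [ 0.5178 -0.0313  0.1754] yaw 95.32 F [-0.41 -0.04 -2.11] open 0.104 t 5.12
turn frac [ 0.0176 -0.0338 -0.0025] then shift frac [-0.3475 -0.0238 -0.0974] rows>= 2.0
```

View pics/w3.png

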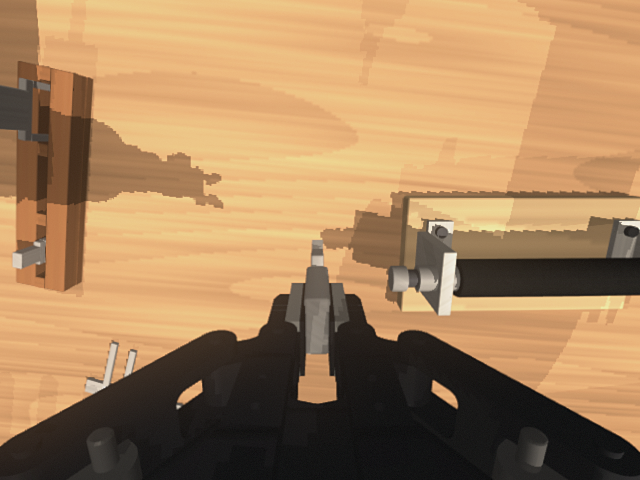

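```bash
python3 -c "
from h import *
crop('w3.png',370,180,470,330,5,'a.png')
b=cv2.imread('pics/a.png')[:600];cv2.imwrite('pics/c4.png',cv2.imread('pics/a.png')[150:750])"
```

```text
(no output)
```

View pics/c4.png

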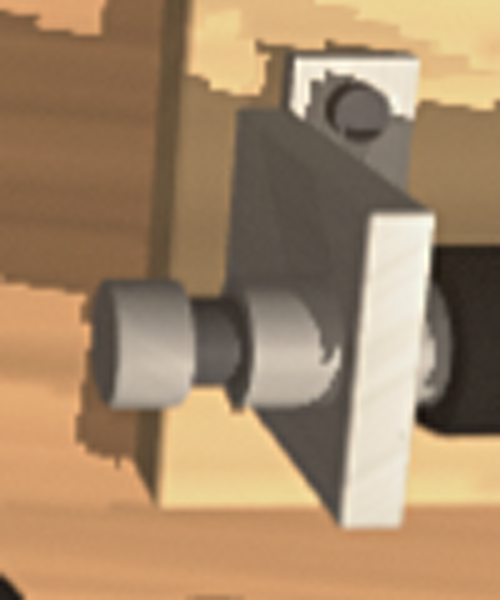

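Run:
```python
from h import *
c=cal('w3.png');f=lambda x,y,z:at_z(c,370+x/5,180+(y+150)/5,z)
print('cam',-c['R'].T@c['t'])
for n,p in dict(end=(117,345),go=(195,346),gi=(250,347)).items(): print(n,f(*p,.0794).round(4))
# axis: silhouette midpoints at z=.07
for p in [(150,345),(192,346)]: print('axis',f(*p,.07).round(4))
# silhouette width check, cheek top corners z=.084
a,b=f(150,281,.07),f(150,408,.07);print('dia',np.linalg.norm(a-b))
K=[f(*p,.084) for p in [(370,213),(433,213),(403,525),(343,525)]];print(np.round(K,4))
K=np.array(K);d=K[3]-K[0];print('cheek dir deg',np.degrees(np.arctan2(-d[1],-d[0])),np.linalg.norm(d),np.linalg.norm(K[1]-K[0]))
d=K[2]-K[1];print(np.degrees(np.arctan2(-d[1],-d[0])))
B=[at_z(c,*p,.018) for p in [(370+160/5,180+655/5),(404,196)]];print(np.round(B,4),np.degrees(np.arctan2(*(B[0]-B[1])[[1,0]])))
# roller far: long base edges in w3 and cheeks in top view
t=cal('top.png');g=lambda x,y,z:at_z(t,165+(x-335)/3.3,215+y/3.3,z)
for n,(p,q) in dict(edge1=((437,212),(742,178)),edge2=((424,62),(730,28))).items():
    A,B=g(*p,.018),g(*q,.018);print(n,np.degrees(np.arctan2(A[1]-B[1],A[0]-B[0])),np.linalg.norm(A-B),A,B)
for X in [f(117,345,.0794),f(150,345,.07)]: u=proj(t,X);print('top crop',335+(u[0]-165)*3.3,(u[1]-215)*3.3)
```

```text
cam [ 0.45141634 -0.0389067   0.31954326]
end [0.5391 0.0288 0.0794]
go [0.5383 0.0404 0.0794]
gi [0.5377 0.0487 0.0794]
axis [0.5421 0.0366 0.07  ]
axis [0.5417 0.0431 0.07  ]
dia 0.020983163187781678
[[0.5143 0.0608 0.084 ]
 [0.5135 0.0699 0.084 ]
 [0.5623 0.0751 0.084 ]
 [0.5631 0.066  0.084 ]]
cheek dir deg -173.92792081998425 0.049114604186847516 0.009125181769184818
-173.91290739477088
[[0.5932 0.0593 0.018 ]
 [0.4839 0.0438 0.018 ]] 8.054691201578045
edge1 95.16735765011754 0.21394516492561905 [0.46419281 0.26312616 0.018     ] [0.48346182 0.05005049 0.018     ]
edge2 95.32476799753343 0.21876826589668164 [0.57139404 0.27543724 0.018     ] [0.59169595 0.05761303 0.018     ]
top crop 767.4091436919149 83.32842825893174
top crop 756.4847504546026 81.81570241038743
```

Axle end to groove edge measures 11.6 mm (11.75 given), groove width 8.3 mm (8.5) and cheek to groove about 18 mm, so everything agrees. The groove centre is about (0.5415, 0.045) with the axle direction at about 95.5°. Next I'll approach from above.

```bash
python3 -m handwheel '[{"travel":[-0.1,0.25,0],"dr":[0.017,-0.034,0]},{"travel":[-0.06,0.23,0.05],"dr":[0,0,0]},{"travel":[0,0,0.05],"dr":[0,0,0]},{"travel":[0,0,0],"dr":[0,0,0]}]'; python3 -c "
from h import *
plan([.5415,.045,.125],95.5)"
```

```text
time_s: 5.5
eef_pos: [0.5352, 0.0376, 0.1564]
eef_rot: [-0.001, -0.043, 0.999, -0.001]
wrist_force: [0.2, 0.5, -0.3]
opening: 0.104
pos [0.5352 0.0376 0.1564] yaw 94.96 F [ 0.18  0.54 -0.28] open 0.104 t 5.5
turn frac [-0.0044 -0.0044 -0.0181] then shift frac [-0.0463  0.045   0.2093] rows>= 1.0
```

```bash
python3 -m handwheel '[{"travel":[-0.046,0.045,0.05],"dr":[-0.004,-0.004,-0.018]},{"travel":[0,0,0.1],"dr":[0,0,0]},{"travel":[0,0,0.03],"dr":[0,0,0]},{"travel":[0,0,0],"dr":[0,0,0]}]'; python3 -c "
from h import *
plan([.5415,.045,.115],95.5)
snap('wrist','w4.png');crop('w4.png',240,190,440,340,4,'c5.png')"
```

```text
time_s: 5.83
eef_pos: [0.5413, 0.0399, 0.1265]
eef_rot: [-0.002, -0.046, 0.999, -0.001]
wrist_force: [0.6, -0.4, -0.2]
opening: 0.107
pos [0.5413 0.0399 0.1265] yaw 95.3 F [ 0.65 -0.39 -0.25] open 0.107 t 5.83
turn frac [-0.0023 -0.0071 -0.0066] then shift frac [-0.0047  0.0338  0.0769] rows>= 1.0
```

View pics/c5.png

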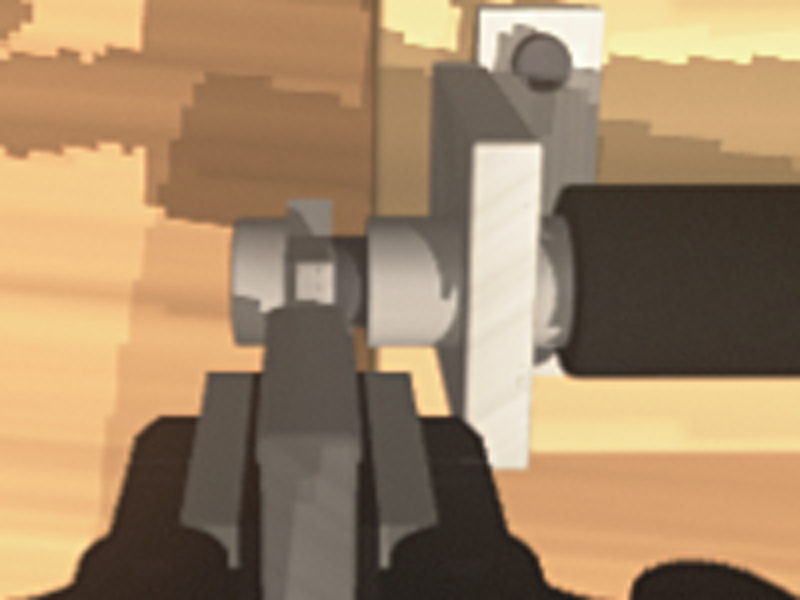

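The clip's arm sits about 5 mm outboard of the groove, which agrees with the pose readout. I'll shift inward and then descend gently.

```bash
python3 -m handwheel '[{"travel":[-0.004,0.034,0],"dr":[0,-0.007,0]},{"travel":[0,0,0],"dr":[0,0,0]},{"travel":[0,0,0],"dr":[0,0,0]}]'; python3 -c "
from h import *
plan([.5415,.045,.115],95.5)"
```

```text
time_s: 6.13
eef_pos: [0.5419, 0.0431, 0.128]
eef_rot: [0.001, -0.045, 0.999, -0.001]
wrist_force: [-0.3, 0.1, -0.5]
opening: 0.101
pos [0.5419 0.0431 0.128 ] yaw 95.11 F [-0.29  0.08 -0.53] open 0.101 t 6.13
turn frac [-0.0034  0.0021 -0.013 ] then shift frac [0.0017 0.013  0.0867] rows>= 1.0
```

Now down to just above contact (expected at TCP z of about 0.1135 on the full axle, 0.1085 in the groove).

```bash
python3 -m handwheel '[{"travel":[0,0.013,0.03],"dr":[0,0,-0.01]},{"travel":[0,0,0.03],"dr":[0,0,0]},{"travel":[0,0,0.02],"dr":[0,0,0]}]';python3 -c "
from h import *
plan([.5415,.045,.1085],95.5)"; python3 -m handwheel '[{"travel":[0,0,0.015],"dr":[0,0,0]}]';  python3 -m handwheel '[{"travel":[0,0,0.015],"dr":[0,0,0]}]';python3 -c "
from h import *
plan([.5415,.045,.1085],95.5)"
```

```text
time_s: 6.38
eef_pos: [0.5433, 0.0449, 0.1175]
eef_rot: [0.003, -0.048, 0.999, -0.001]
wrist_force: [-1.2, 0.2, -1.0]
opening: 0.106
pos [0.5433 0.0449 0.1175] yaw 95.45 F [-1.21  0.2  -1.01] open 0.106 t 6.38
turn frac [-0.0055  0.0106 -0.0017] then shift frac [0.012  0.0018 0.0601] rows>= 1.0
time_s: 6.47
eef_pos: [0.5432, 0.045, 0.1149]
eef_rot: [0.003, -0.048, 0.999, -0.001]
wrist_force: [0.6, -0.3, -0.2]
opening: 0.101
time_s: 6.55
eef_pos: [0.5431, 0.0451, 0.1122]
eef_rot: [0.003, -0.048, 0.999, -0.001]
wrist_force: [0.1, -0.3, -0.8]
opening: 0.101
pos [0.5431 0.0451 0.1122] yaw 95.47 F [ 0.09 -0.34 -0.8 ] open 0.101 t 6.55
turn frac [-0.0055  0.0099 -0.001 ] then shift frac [0.0108 0.0007 0.0249] rows>= 1.0
```

```bash
python3 -m handwheel '[{"travel":[0.011,0,0.008],"dr":[-0.005,0.01,0]}]'; python3 -m handwheel '[{"travel":[0,0,0.012],"dr":[0,0,0]}]'; python3 -m handwheel '[{"travel":[0,0,0.012],"dr":[0,0,0]}]';python3 -c "
from h import *
plan([.5415,.045,.1085],95.5)"
```

```text
time_s: 6.63
eef_pos: [0.5413, 0.045, 0.1105]
eef_rot: [-0.0, -0.048, 0.999, -0.0]
wrist_force: [-0.5, 0.3, -0.2]
opening: 0.103
time_s: 6.72
eef_pos: [0.5411, 0.045, 0.1085]
eef_rot: [-0.001, -0.048, 0.999, 0.0]
wrist_force: [0.8, 1.3, 1.8]
opening: 0.105
time_s: 6.8
eef_pos: [0.542, 0.045, 0.1071]
eef_rot: [0.0, -0.048, 0.999, -0.0]
wrist_force: [2.5, -0.3, 4.3]
opening: 0.104
pos [0.542  0.045  0.1071] yaw 95.48 F [ 2.45 -0.27  4.34] open 0.104 t 6.8
turn frac [-0.0002  0.0015 -0.0007] then shift frac [ 0.0033  0.0005 -0.0093] rows>= 1.0
```

```bash
for r in 1 2; do python3 -m handwheel '[{"travel":[0,0.012,0.005],"dr":[0,0,0]}]'|egrep 'pos|force'; done; echo back; for r in 1 2 3 4; do python3 -m handwheel '[{"travel":[0,-0.012,0.005],"dr":[0,0,0]}]'|egrep 'pos|force'; done
```

```text
eef_pos: [0.5425, 0.0463, 0.1066]
wrist_force: [-1.4, -5.4, 3.7]
eef_pos: [0.5427, 0.0467, 0.1065]
wrist_force: [-1.9, -9.2, 7.2]
back
eef_pos: [0.5428, 0.0449, 0.1062]
wrist_force: [-2.7, 0.7, 4.4]
eef_pos: [0.543, 0.0434, 0.106]
wrist_force: [-1.1, 2.2, 6.5]
eef_pos: [0.5431, 0.043, 0.1059]
wrist_force: [-2.9, 8.5, 10.0]
eef_pos: [0.5432, 0.0429, 0.1059]
wrist_force: [-3.2, 6.7, 9.6]
```

Walls on both sides (Fy ≈ ∓9 N at y = 0.0467 and 0.0429) show the clip is in the groove, with its centre at y ≈ 0.0449. I'll centre it and push gently.

```bash
python3 -m handwheel '[{"travel":[0.006,0.013,0.004],"dr":[0,0,0]}]'|egrep 'pos|force'; for z in 1; do python3 -m handwheel '[{"travel":[0.003,0,0.015],"dr":[0,0,0]}]'|egrep 'pos|force'; python3 -m handwheel '[{"travel":[0.003,0,0.015],"dr":[0,0,0]}]'|egrep 'pos|force';python3 -m handwheel '[{"travel":[0,0,0.02],"dr":[0,0,0]}]'|egrep 'pos|force'; done; python3 -c "
from h import *
plan([.5415,.045,.0965],95.5)"
```

```text
eef_pos: [0.5426, 0.045, 0.106]
wrist_force: [0.1, -0.6, 3.7]
eef_pos: [0.5429, 0.0455, 0.1052]
wrist_force: [-1.7, 0.7, 13.3]
eef_pos: [0.5432, 0.0455, 0.1043]
wrist_force: [-3.8, -1.9, 14.1]
eef_pos: [0.5437, 0.0455, 0.103]
wrist_force: [-6.6, -1.1, 13.7]
pos [0.5437 0.0455 0.103 ] yaw 95.51 F [-6.6  -1.08 13.68] open 0.098 t 7.63
turn frac [0.0034 0.0142 0.0004] then shift frac [ 0.0148 -0.0016  0.0432] rows>= 1.0
```

```bash
python3 -m handwheel '[{"travel":[0.012,-0.001,0.01],"dr":[0.003,0.014,0]}]'|egrep 'pos|force'; python3 -m handwheel '[{"travel":[0.006,0,0.02],"dr":[0,0,0]}]'|egrep 'pos|force'; python3 -m handwheel '[{"travel":[0.006,0,0.02],"dr":[0,0.005,0]}]'|egrep 'pos|force'; python3 -c "
from h import *
plan([.5415,.045,.0965],95.5)"
```

```text
eef_pos: [0.5423, 0.0454, 0.1023]
wrist_force: [2.4, 2.1, 1.0]
eef_pos: [0.5426, 0.0453, 0.1007]
wrist_force: [-0.3, 2.2, 10.1]
eef_pos: [0.5425, 0.0453, 0.0986]
wrist_force: [0.4, -2.2, 1.9]
pos [0.5425 0.0453 0.0986] yaw 95.53 F [ 0.36 -2.23  1.95] open 0.103 t 7.88
turn frac [-0.0008  0.0059  0.0009] then shift frac [ 0.0068 -0.0017  0.0137] rows>= 1.0
```

```bash
for i in 1 2 3 4; do python3 -m handwheel '[{"travel":[0.003,0,0.015],"dr":[0,0.002,0]}]'|egrep 'pos|force'; done
```

```text
eef_pos: [0.5424, 0.0454, 0.0964]
wrist_force: [1.0, -1.2, -0.2]
eef_pos: [0.5421, 0.0454, 0.0939]
wrist_force: [1.7, 1.0, -1.2]
eef_pos: [0.5424, 0.0454, 0.093]
wrist_force: [-7.3, 1.2, 31.1]
eef_pos: [0.5426, 0.0454, 0.093]
wrist_force: [-10.0, 0.6, 29.0]
```

Firm stop at 31 N after dropping freely through the snap. I'll unload, look, then release.

```bash
python3 -m handwheel '[{"travel":[0,0,-0.006],"dr":[0,0,0]},{"travel":[0,0,0],"dr":[0,0,0]}]'
python3 - <<'E'
from h import *
snap('wrist','w5.png');crop('w5.png',240,190,440,340,4,'c6.png')
E
```

```text
time_s: 8.38
eef_pos: [0.5423, 0.0455, 0.0942]
eef_rot: [0.001, -0.048, 0.999, -0.0]
wrist_force: [1.9, 0.6, -1.2]
opening: 0.102
```

View pics/c6.png

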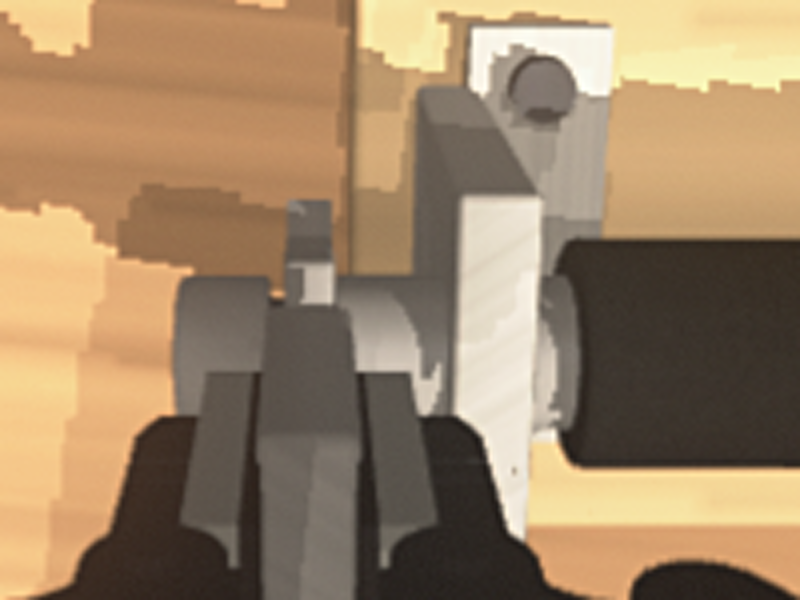

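The clip sits in the groove, square and upright. I'll do a slight tug test, then release and rise.

```bash
python3 -m handwheel '[{"travel":[0,0,-0.008],"dr":[0,0,0]}]'|egrep 'pos|force';python3 -m handwheel '[{"travel":[0,0,0.003],"dr":[0,0,0]},{"travel":[0,0,0],"dr":[0,0,0]},{"travel":[0,0,0],"dr":[0,0,0]},{"travel":[0,0,0],"dr":[0,0,0]}]' -0.4;  python3 -m handwheel '[{"travel":[0,0,-0.04],"dr":[0,0,0]},{"travel":[0,0,-0.1],"dr":[0,0,0]},{"travel":[0,0,-0.2],"dr":[0,0,0]},{"travel":[0,0,-0.2],"dr":[0,0,0]},{"travel":[0.1,0,-0.2],"dr":[0,0,0]},{"travel":[0.2,0,-0.1],"dr":[0,0,0]},{"travel":[0,0,0],"dr":[0,0,0]}]'
python3 - <<'E'
from h import *
snap('wrist','w6.png');snap('scene','s2.png');t=snap('top','t2.png')
s=cv2.imread('pics/s2.png');a=cv2.resize(s[150:270,300:430],None,fx=3,fy=3,interpolation=cv2.INTER_CUBIC);b=cv2.resize(cv2.imread('pics/w6.png'),(400,300))
s2=cv2.resize(s,(400,300));c=np.zeros((600,800,3),np.uint8);c[:360,:390]=a;c[:300,400:]=b;c[300:,400:]=s2
u=cv2.imread('pics/t2.png')[200:300,165:305];u=cv2.resize(u,None,fx=2.3,fy=2.3);c[365:595,:322]=u;cv2.imwrite('pics/c7.png',c)
E
```

```text
eef_pos: [0.5421, 0.0456, 0.0944]
wrist_force: [4.2, 0.1, -9.0]
time_s: 8.85
eef_pos: [0.5403, 0.0457, 0.0921]
eef_rot: [-0.002, -0.048, 0.999, 0.0]
wrist_force: [0.9, -0.4, -0.8]
opening: 0.301
time_s: 9.43
eef_pos: [0.493, 0.0413, 0.2242]
eef_rot: [-0.005, -0.049, 0.999, 0.001]
wrist_force: [0.5, 0.4, -0.6]
opening: 0.301
```

View pics/c7.png

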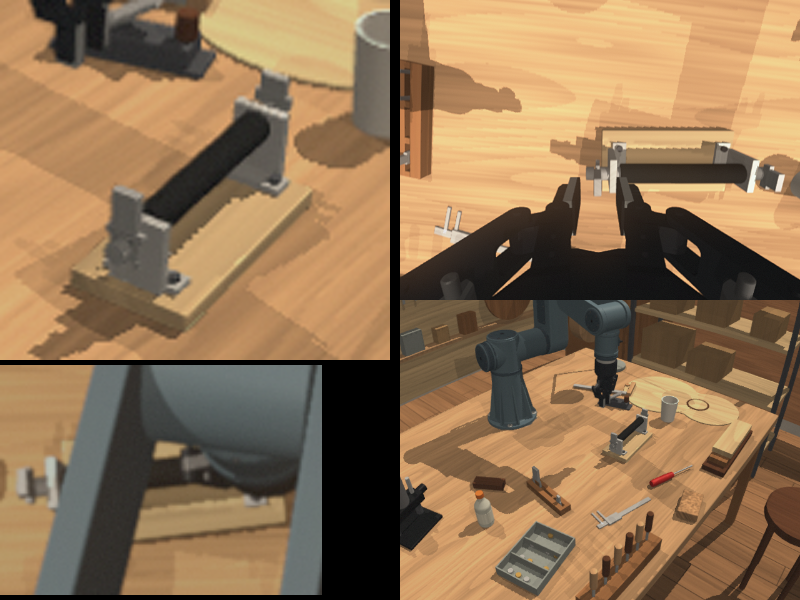

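The clip stands upright on the near end like the far one. It held a 9 N tug with no movement, and the gripper is clear. I'll check the tab top height once, then hand in.

Run:
```python
from h import *
s=cal('s2.png')
for z in (.1205,.1325): print(z,proj(s,[.5415,.045,z]),'seen ~(342,213)')
print(ctrl.get_obs()['wrist_force'],ctrl.hand_in())
```

```text
0.1205 [342.33346652 213.37035726] seen ~(342,213)
0.1325 [342.54126717 209.02267409] seen ~(342,213)
the job is handed in; nothing more can be done
[-0.13324587  0.40108101 -0.92143591] None
```

The middle clip is snapped onto the bare end of the axle, and I handed the job in at about 9.6 s.

- **Finding the groove:** I took the clip from the rack's middle slot and carried it to the axle. With the clip resting lightly in the groove, I felt both side walls, at about ±9 N sideways. That put the groove centre about 18 mm out from the cheek.
- **Pushing it home:** The clip resisted with about 14 N, dropped through the snap, and came to a firm stop. The highest push I read was 31 N, under the 40 N limit.
- **Final checks:** The seated clip did not move under a 9 N upward tug. After release, its tab top appears in the scene view at (342,213). A clip fully home should show at (342.3,213.4), and one short of the snap at (342.5,209.0). The gripper was clear, with wrist force near zero. In the last picture the other two clips are in the rack. I saw nothing else disturbed, though I did not measure this.
- **Did not quite match:** The travel from first contact to the stop read about 13.5–15 mm, against about 12 mm expected. This may be grip height, slight slip in the fingers or noise in the pose reading. The picture and the tug test both say the clip is home.

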